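Rebuild the spacer stack on a microscope pillar

TASK

Rebuild the spacer stack on the microscope pillar so that each part is narrower than the one below; the wide black ring is already on. First lower the chrome ring over the spindle until it sits flat on the wide ring; then take the sleeve out of its sloping blue rest, stand it upright on the green pad and let go of it, and only then take it again from above and lower it over the spindle until it stands on the chrome ring. Lower the parts home rather than letting them drop down the spindle, and leave the other things on the bench where they are.

Things in the scene. Friction and masses are not known exactly. Their poses are not given: they have to be found in the camera images.
- pillar: pillar of a microscope stand, fixed: black square foot plate 130 x 130 x 15 mm with a vertical steel spindle in its centre, 25 mm thick, its top at 108 mm above the bench; the last 12 mm taper to 12 mm. Origin on the spindle's axis at bench height, z up along the spindle
- pillar_seat (a point): point on the spindle's axis at the top of the foot plate (15 mm above the bench), where the wide ring rests
- wide_ring: black ring with a yellow band, 110 mm outside, bore 30 mm, 24 mm high; already on the spindle, loose on the foot plate, its top 39 mm above the bench. Origin at the centre of its underside, z along its axis
- chrome_ring: chrome ring with a knurled middle and two green lines, 64 mm outside, bore 30 mm, 40 mm high, 0.2 to 0.4 kg, lying flat on the green pad at the start. Origin at the centre of its underside, z along its axis. The same either way up; when threaded its underside is 39 mm and its top 79 mm above the bench
- chrome_ring_center (a point): centre of the chrome ring, on its axis, 20 mm above its underside
- sleeve: bright aluminium sleeve (tube) with orange bands near both ends, 44 mm outside, bore 30 mm, 100 mm long, 0.15 to 0.31 kg. At the start it leans at 45 degrees in the sloping rest. Origin at the centre of its lower end, z along its axis towards the upper end; the upper 54 mm stand clear of the rest on all sides. The same either way up; when threaded its lower end is 79 mm and its upper end 179 mm above the bench
- sleeve_center (a point): middle of the sleeve, on its axis, 50 mm from either end
- rest: fixed blue sloping rest: base 110 x 90 mm with a V trough 56 mm wide and a stop at its foot; it holds the sleeve at 45 degrees, the sleeve's upper end leaning over to the rest's +x side (horizontal). Origin at bench height under the centre of the sleeve's lower end, which is 52 mm above the bench
- pad: fixed green pad, 160 x 160 x 6 mm, its top 6 mm above the bench, origin under its centre. The chrome ring starts on it; afterwards the sleeve may be stood anywhere on it
- screwdriver: screwdriver with a red handle, 150 mm long, lying near the robot's side of the work area; a bystander, origin at the underside near its middle, x along it
- objective: spare microscope objective, chrome with a green line, 40 mm across, 60 mm tall, standing; a bystander, origin at the middle of its underside
- slide_box: blue box for slides, 100 x 85 x 35 mm; a bystander, origin at the middle of its underside
- cleaner: amber bottle, 52 mm across, 110 mm tall; a bystander, origin at the middle of its underside
- dish: shallow glass dish, 90 mm across, 18 mm tall; a bystander, origin at the middle of its underside
- jar: clear jar, 64 mm across, 70 mm tall; a bystander, origin at the middle of its underside
- brush: flat brush, 170 mm long, lying; a bystander, origin at the underside near its middle, x along it
Things that resemble listed ones, but are neither listed nor needed, are in the scene too. Leave any turquoise look-alike of the chrome_ring alone.

How it is judged:
On the way, in this order (a step that is already met when the one before it is completed fails the run):
1. the chrome ring sits flat on the wide ring on the spindle, released (horizontal distance between each of wide_ring, chrome_ring_center and pillar_seat below 0.006 m and z of wide_ring in the frame of pillar between 0.011 and 0.019 m and angle between the z axis of each of wide_ring, chrome_ring and the z axis of pillar, either way round below 0.06 rad and z of chrome_ring_center in the frame of pillar between 0.055 and 0.063 m and contact force between chrome_ring and the fingers below 0.05 N and linear speed of chrome_ring below 0.02 m/s), for 0.2 s.
2. the sleeve stands upright on the green pad, released, the chrome ring still on the pillar (x of sleeve_center in the frame of pad between -0.078 and 0.078 m and y of sleeve_center in the frame of pad between -0.078 and 0.078 m and z of sleeve_center in the frame of pad between 0.052 and 0.06 m and angle between the z axis of each of sleeve, chrome_ring and the z axis of pillar, either way round below 0.06 rad and contact force between sleeve and the fingers below 0.05 N and linear speed of sleeve below 0.02 m/s and horizontal distance between chrome_ring_center and pillar_seat below 0.006 m and z of chrome_ring_center in the frame of pillar between 0.055 and 0.063 m), for 0.2 s.
At the end, for the whole second after the job is handed in: the wide ring, the chrome ring and the sleeve are on the spindle in this order from below, each fully seated (height within 4 mm, axis within 6 mm of the spindle's, tilt under 0.06 rad), released and at rest (all of step 1 and horizontal distance between sleeve_center and pillar_seat below 0.006 m and z of sleeve_center in the frame of pillar between 0.125 and 0.133 m and angle between the z axis of sleeve and the z axis of pillar, either way round below 0.06 rad and contact force between sleeve and the fingers below 0.05 N and linear speed of sleeve below 0.02 m/s); the robot touches nothing.
It fails at once if the chrome ring is let go on the pillar more than 15 mm above its seat (horizontal distance between chrome_ring_center and pillar_seat below 0.012 m and z of chrome_ring_center in the frame of pillar between 0.074 and 0.128 m and contact force between chrome_ring and the fingers below 0.05 N).
It fails at once if the sleeve is let go on the pillar more than 15 mm above its seat (horizontal distance between sleeve_center and pillar_seat below 0.012 m and z of sleeve_center in the frame of pillar between 0.144 and 0.158 m and contact force between sleeve and the fingers below 0.05 N).
It fails at once if a bystander is moved more than 25 mm (distance of any of screwdriver, objective, slide_box, cleaner, dish, jar, brush from where it was at the start of the episode above 0.025 m).
It also fails if it takes over 72 s, if anything falls off the work surface, if the arm or the gripper's body presses on something with over 40 N, if the wrist force passes 120 N, or if a joint passes its speed limit or range.

ROBOT

A 6-joint arm with a two-finger parallel gripper is mounted at the origin on the work surface. World frame = base frame: x ahead of the robot, y to its left, z up, the work surface at z = 0. Lengths are in m, angles in rad, forces in N, time in s.
With the tool pointing down it reaches from about 0.325 to 0.775 m from the base axis. Payload 9.3 kg.
Tool frame: the origin (TCP) lies at the very end of the fingers, on their centre line; the grasp point (between the pads) lies 19 mm behind it; z points along the fingers, y is the direction in which the jaws open and shut (so a half turn about z gives the same grasp; the last joint's range is limited). The gripper opens to 85 mm and grips with 20 to 120 N. Pads are 22 mm wide; open, the fingers measure 114 mm over their backs; the gripper's body (76 mm by 85 mm) begins 54 mm behind the grasp point. The pads swing forward as they close: fully open they stand 13 mm farther back than shut.
Start: joints at [0.996, 0.259, 0.021, 1.334, 0, 1.418], TCP at [0.225, 0.502, 0.231] pointing down, gripper open.
Joint ranges: [-3.04, 3.04], [-0.91, 1.82], [-1.04, 1.36], [-1.92, 1.95], [-1.52, 1.45], [-3.14, 3.14]. Speed limits (rad/s): [2.22, 2.22, 2.79, 3.14, 3.14, 3.14].

INTERFACE

Orientations are given as a unit quaternion [x, y, z, w].
In Python, from cell import arm, vision, finder gives the robot as it stands. The module is installed in compiled form; this text tells all that it offers.
- The arm moves only by the tool arm_command, never from a script. Its argument "rows" is a list of rows, each a list of 7 numbers: the turn, a rotation vector about the tool's x, y, z in rad, then the shift along the tool's x, y, z in m, then the closure in counts, from 0 (fully open) to 255 (shut). In form: [[rx, ry, rz, tx, ty, tz, jaw], ...]. A call has 1 to 12 rows; each row shifts and turns the commanded pose from where the row before left it, along the tool's axes as they then stand; what a row does not reach is not made up. A row lasts 1/8 s, in which the tool goes at most 62.5 mm and 10.7 degrees, less where a joint would pass 70% of its speed; a pose out of reach is approached as far as the arm can. A call is refused whole if a number of a shift passes 0.0625 or a number of a turn 0.188, either way. A call with a gripper value outside its range is refused whole. The fingers move at their own pace and stop on an object; "newtons" is the grip in N (left out, the last holds). Time passes only in rows, so rows that do not move let the fingers close. It gives the time, the measured TCP pose, the force and the opening at its end, in the units of the state.
- arm.state(): the state, without advancing time (a new reading comes with each control period).
- vision.read_camera(name): name is "side" or "top" or "wrist"; returns (picture, depth): 400x640x3 uint8, red, green, blue; 400x640 float32, m along the optical axis (not along the pixel's ray), 0 where there is no reading.
- vision.calibration(name): a dict with "fx", "fy", "cx", "cy" (pixels), "rvec" (rotation vector, rad) and "tvec" (3), from world to camera coordinates, as OpenCV has them. Camera axes: x right, y down, z forward; pixel columns grow to the right and rows downward; lengths in m; the calibration is good to about 2 mm. The wrist camera is an equidistant fisheye: a pixel r from the principal point sees the ray r / f radians off the axis. A picture is of the moment at which its call begins: read the wrist's pose just before it. calibration takes no time and is no camera call; for the wrist camera it gives the pose at the moment of the call.
- arm.close_job(): hands the job in, once; it reports no verdict.
Trained networks look in the newest picture that a camera, given by its name, has taken for a name from the list of things; names that differ only in an ending like _2 or _b are one class to them, and where a whole thing is asked for, a point or a joint stands for the part that bears it (a point fixed in the world has none). Each returns a list of dicts, best first, with "p" (0 to 1); they miss things now and then, are a little off and sometimes report something else, mostly with a low value. They report only what shows in the picture. A call takes as long as a camera call. They do not tell look-alikes from the thing itself.
- finder.find_in(camera, thing): "extent" ([left, top, right, bottom] as shares, 0 to 1, of the picture: columns of its width, rows of its height, round what is visible of it).
The state is a dict: "time_s": time; "qpos": joint angles; "joint_vel": joint speeds; "tau": joint torques, N m; "tcp_pos": TCP position; "orientation": TCP orientation; "wrist_force": force on the tool from outside, world axes, zero at the start; "ft_torque": the same for the moment, N m; "opening": finger opening in m.
Only numpy, scipy, OpenCV 4.12 (cv2) and the standard library are available. Lean on these libraries where they do the work, as an engineer would, in place of code of your own. Each camera call takes 0.05 s, during which the arm holds its last target.

## Working session

There is one attempt and no reset: what is moved stays moved. The work goes in short steps, Python scripts to look and compute and a tool call to move; the robot and the scene stay as the last step left them, time stands still between calls to the robot, and variables do not carry over. Pictures are saved under pics/ and viewed, and the job is handed in when it is done.

Besides the shell and the picture viewer there is one more tool, called after "Call:" as name([rows], argument=value, ...), one row to a line, values as JSON. arm_command: Moves the arm, as the interface text tells. Its arguments: {"type":"object","properties":{"rows":{"type":"array"},"newtons":{"type":"number"}},"required":["rows"]}

```bash
mkdir -p pics; ls; cat > h.py <<'E'
import numpy as np, cv2
from scipy.spatial.transform import Rotation as R
from cell import arm, vision, finder
def shot(name,fn=None):
    cal=vision.calibration(name); im,d=vision.read_camera(name)
    if fn: cv2.imwrite('pics/'+fn,im[:,:,::-1])
    return im,d,cal
def cam2w(cal,p):
    Rm=R.from_rotvec(np.ravel(cal['rvec'])).as_matrix(); return (p-np.ravel(cal['tvec']))@Rm
def px(cal,d,u,v):
    z=d[v,u]; return cam2w(cal,np.array([(u-cal['cx'])/cal['fx']*z,(v-cal['cy'])/cal['fy']*z,z]))
def cloud(cal,d):
    v,u=np.mgrid[:d.shape[0],:d.shape[1]]
    p=np.stack([(u-cal['cx'])/cal['fx']*d,(v-cal['cy'])/cal['fy']*d,d],-1)
    return cam2w(cal,p.reshape(-1,3)).reshape(d.shape+(3,))
E
python3 - <<'E'
from h import *
print(arm.state())
for n in('side','top','wrist'):
    im,d,c=shot(n,n+'0.png'); print(n,c,(d>0).mean())
    for t in ('pillar','wide_ring','chrome_ring','sleeve','rest','pad') if n!='wrist' else ():
        print(t,[(round(r['p'],2),np.round(np.array(r['extent'])*[640,400,640,400]).astype(int).tolist()) for r in finder.find_in(n,t)][:4])
E
```

```text
pics
{'time_s': 0.0, 'qpos': array([9.96432460e-01, 2.59189560e-01, 2.07595657e-02, 1.33369014e+00,
       2.24734147e-05, 1.41821178e+00]), 'joint_vel': array([-0.00166977, -0.00065101,  0.00107393, -0.00110571,  0.00138855,
        0.00035441]), 'tau': array([-9.97044735e-04, -5.55648530e+01,  3.44530177e+01,  1.36112233e-02,
       -2.68626600e-04, -1.88290761e-05]), 'tcp_pos': array([0.22499974, 0.50156829, 0.23066673]), 'orientation': array([ 2.09329895e-01,  9.77844853e-01, -6.14663428e-04, -2.45824431e-04]), 'wrist_force': array([ 0.25717356, -0.70258646,  0.23320895]), 'ft_torque': array([-0.01879657, -0.01204695,  0.03287019]), 'opening': 0.08557983089601771}
side {'fx': 471.8337819317421, 'fy': 471.8337819317421, 'cx': 319.61885427510754, 'cy': 197.00558395401185, 'rvec': array([ 2.21116428, -0.3286494 ,  0.12866391]), 'tvec': array([-0.54987924,  0.1857473 ,  1.11578595])} 0.996109375
pillar [(0.97, [238, 145, 298, 188])]
wide_ring [(0.92, [250, 157, 288, 183]), (0.53, [323, 292, 387, 341])]
chrome_ring [(0.65, [312, 212, 337, 242]), (0.61, [243, 224, 270, 254]), (0.6, [33
[... 275 characters left out ...]
 array([ 2.12838624, -2.19518578,  0.05547544]), 'tvec': array([0.04078075, 0.59909646, 0.93742536])} 0.9961484375
pillar [(0.81, [200, 209, 264, 278])]
wide_ring [(0.91, [207, 224, 254, 267]), (0.18, [328, 200, 352, 225])]
chrome_ring [(0.96, [333, 262, 356, 290]), (0.88, [383, 195, 412, 220]), (0.72, [328, 198, 354, 227])]
sleeve [(0.84, [442, 186, 465, 226])]
rest [(0.9, [425, 196, 465, 237]), (0.35, [211, 223, 252, 266])]
pad [(0.58, [309, 184, 373, 247])]
wrist {'fx': 309.70691628693146, 'fy': 309.70691628693146, 'cx': 319.3835011922386, 'cy': 197.45094363436573, 'rvec': array([-2.40449293, -1.55508488, -0.25015792]), 'tvec': array([-0.55054272, -0.04042963,  0.38132275])} 0.99605859375
```

View pics/top0.png

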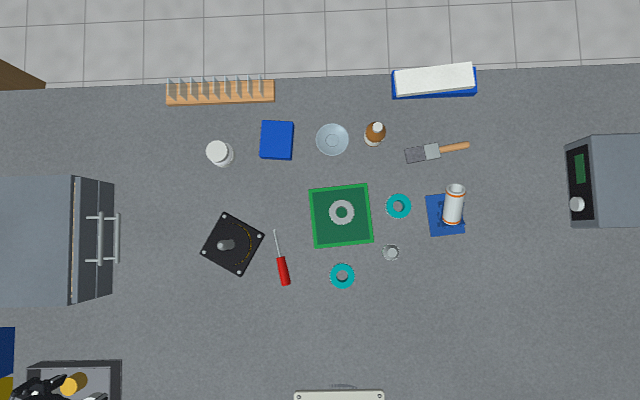

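View pics/side0.png

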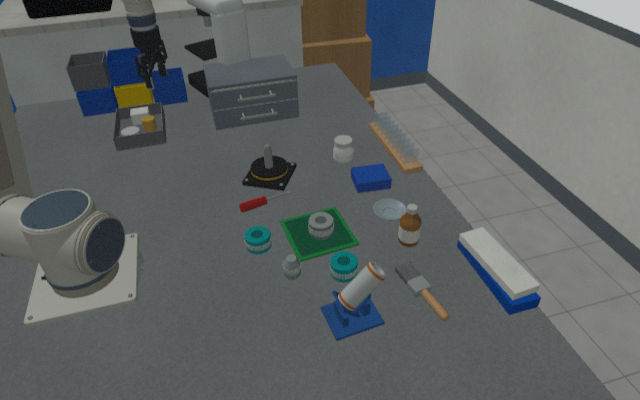

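```bash
python3 - <<'E'
import cv2
a=cv2.imread('pics/top0.png')[170:300,180:480]; cv2.imwrite('pics/topc.png',cv2.resize(a,None,fx=2.66,fy=2.66,interpolation=cv2.INTER_CUBIC))
a=cv2.imread('pics/side0.png')[130:350,200:440]; cv2.imwrite('pics/sidec.png',cv2.resize(a,None,fx=2.6,fy=2.6,interpolation=cv2.INTER_CUBIC))
E
```

```text
(no output)
```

View pics/topc.png

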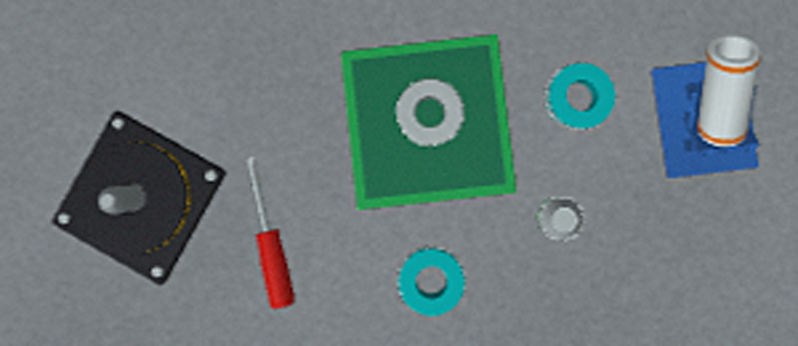

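View pics/sidec.png

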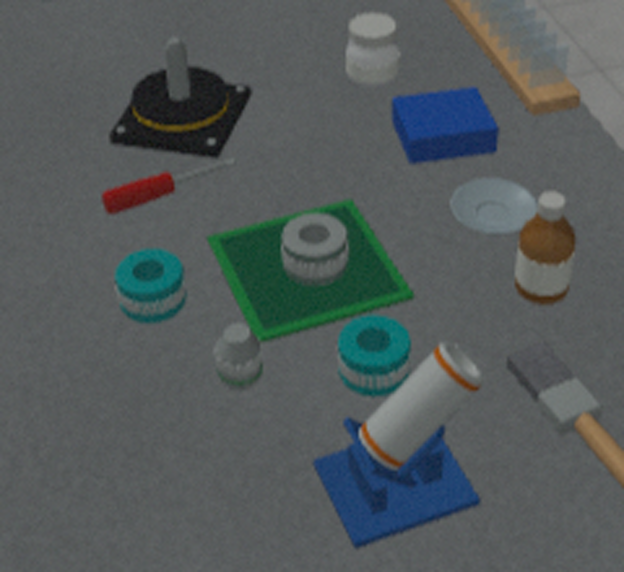

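The chrome ring could be confused with three things: the grey ring on the pad at top (341,212), turquoise ring at (398,206), turquoise ring at (342,276); the small objective is at (391,252). I choose the grey one on the pad at (341,212), which the crops confirm has a chrome body with green lines. The sleeve is at (454,205) and the pillar at (232,244).

```bash
cat >> h.py <<'E'
def circ(p):
    A=np.c_[2*p[:,:2],np.ones(len(p))]; s=np.linalg.lstsq(A,(p[:,:2]**2).sum(1),rcond=None)[0]
    return s[0],s[1],np.sqrt(s[2]+s[0]**2+s[1]**2)
E
python3 - <<'E'
from h import *
T,d,c=shot('top'); P=cloud(c,d)
S,ds,cs=shot('side'); Q=cloud(cs,ds)
np.savez('clouds.npz',P=P,T=T,Q=Q,S=S)
def rep(n,P,box,zlo,zhi):
    l,t,r,b=box; p=P[t:b,l:r].reshape(-1,3); p=p[(p[:,2]>zlo)&(p[:,2]<zhi)]
    print(n,len(p),'mean',p.mean(0).round(4),'min',p.min(0).round(4),'max',p.max(0).round(4)); return p
print('bench z', np.median(P[300:330,180:260,2]),np.median(Q[300:380,150:250,2]))
rep('chrome top T',P,(325,195,358,230),.040,.052)
rep('chrome top S',Q,(300,205,345,250),.040,.052)
rep('wide T',P,(195,205,270,280),.034,.044)
rep('wide S',Q,(235,140,305,190),.034,.044)
rep('spindle T',P,(195,205,270,280),.06,.12)
rep('spindle tip T',P,(195,205,270,280),.1,.12)
rep('spindle S',Q,(235,140,305,190),.06,.12)
rep('foot T',P,(195,205,270,280),.011,.019)
rep('pad T',P,(305,180,378,250),.003,.009)
rep('rest base T',P,(420,185,470,240),.003,.03)
rep('sleeve T',P,(430,175,470,240),.06,.2)
rep('sleeve S',Q,(330,255,395,320),.06,.2)
for n,t in(('obj',(378,240,405,265)),('turqA',(380,190,415,222)),('turqB',(325,260,360,292)),('screw',(268,225,295,290)),('jar',(200,135,237,170)),('brush',(400,135,475,168))):
    rep(n,P,t,.012,.2)
E
```

```text
bench z 0.0006216706870468784 -0.0016458844324119396
chrome top T 387 mean [ 0.5677 -0.0212  0.0465] min [ 0.5365 -0.0523  0.0418] max [0.5985 0.0095 0.0513]
chrome top S 285 mean [ 0.5684 -0.0275  0.0435] min [ 0.5372 -0.0613  0.0402] max [0.6011 0.0099 0.0481]
wide T 1254 mean [0.4938 0.2699 0.0396] min [0.44   0.2174 0.0342] max [0.5484 0.3259 0.0438]
wide S 486 mean [0.4931 0.2602 0.0366] min [0.4397 0.2105 0.034 ] max [0.5481 0.319  0.0432]
spindle T 118 mean [0.4944 0.2672 0.0951] min [0.4821 0.2588 0.0602] max [0.5056 0.282  0.1125]
spindle tip T 59 mean [0.4936 0.2703 0.1057] min [0.484  0.261  0.1001] max [0.5034 0.2808 0.1125]
spindle S 126 mean [0.4927 0.2608 0.0849] min [0.481  0.2529 0.0611] max [0.5064 0.2743 0.1074]
foot T 887 mean [0.494  0.2621 0.0153] min [0.4087 0.1857 0.011 ] max [0.5789 0.358  0.0189]
pad T 2956 mean [ 0.56   -0.0199  0.0064] min [ 0.4689 -0.1191  0.003 ] max [0.6585 0.0756 0.009 ]
rest base T 839 mean [ 0.55   -0.2794  0.0082] min [ 0.4889 -0.3634  0.003 ] max [ 0.6349 -0.2277  0.0298]
sleeve T 884 mean [ 0.5715 -0.2872  0.0995] min [ 0.5208 -0.323   0.0601] max [ 0.6245 -0.2627  0.1405]
sleeve S 1229 mean [ 0.5706 -0.3047  0.0953] min [ 0.5205 -0.3291  0.06  ] max [ 0.6257 -0.271   0.138 ]
obj 227 mean [ 0.4637 -0.1408  0.0519] min [ 0.4421 -0.1629  0.0194] max [ 0.4825 -0.1223  0.0647]
turqA 445 mean [ 0.5787 -0.1667  0.0384] min [ 0.5477 -0.1989  0.0123] max [ 0.6108 -0.136   0.0456]
turqB 435 mean [ 0.407  -0.0177  0.039 ] min [ 0.3747 -0.0497  0.0135] max [0.4386 0.0147 0.0453]
screw 338 mean [0.4337 0.1376 0.0221] min [0.3839 0.117  0.0124] max [0.5295 0.1598 0.0297]
jar 597 mean [0.7283 0.2862 0.0589] min [0.7007 0.2604 0.0122] max [0.7637 0.3196 0.0756]
brush 729 mean [ 0.7229 -0.2655  0.019 ] min [ 0.6952 -0.3656  0.0122] max [ 0.747  -0.1951  0.0264]
```

```bash
python3 - <<'E'
from h import *
c=vision.calibration('wrist'); s=arm.state()
Rm=R.from_rotvec(np.ravel(c['rvec'])).as_matrix(); o=-Rm.T@np.ravel(c['tvec'])
Rt=R.from_quat(s['orientation']).as_matrix()
print('cam',o,'in tool',Rt.T@(o-s['tcp_pos']),'axes in tool\n',(Rt.T@Rm.T).round(3))
z=np.load('clouds.npz')
for P,l in((z['P'],(430,175,470,240)),(z['Q'],(330,255,395,320))):
    p=P[l[1]:l[3],l[0]:l[2]].reshape(-1,3);p=p[(p[:,2]>.07)&(p[:,2]<.2)]
    # fit cylinder r=.022
    from scipy.optimize import least_squares
    def f(q):
        a=np.array([q[2],q[3],1]);a/=np.linalg.norm(a); w=p-np.array([q[0],q[1],.1]); w=w-np.outer(w@a,a); return np.linalg.norm(w,axis=1)-.022
    r=least_squares(f,[.56,-.29,1,0],loss='soft_l1',f_scale=.002); print('sleeve: at z=.1',r.x.round(4),'yaw',np.arctan2(r.x[3],r.x[2]).round(3), 'rms',np.sqrt((r.fun**2).mean()))
# pad, foot and rest yaw
T=z['T'];P=z['P']
def rect(n,m):
    q=P[m][:,:2].astype(np.float32); print(n,len(q),cv2.minAreaRect(q))
H=cv2.cvtColor(T,cv2.COLOR_RGB2HSV)
m=(H[...,0]>55)&(H[...,0]<80)&(H[...,1]>120)&(P[...,2]<.01); rect('pad',m)
m=(H[...,0]>100)&(H[...,0]<120)&(H[...,1]>150);m[:,:420]=0;m[:180]=0;m[240:]=0;m[:,480:]=0;m&=P[...,2]<.015; rect('rest',m)
m=np.abs(P[...,2]-.015)<.004; k=np.zeros_like(m);k[205:280,195:270]=1; rect('foot',m&k)
E
```

```text
cam [0.15181982 0.5352943  0.37490027] in tool [ 0.08065167  0.00052634 -0.14360519] axes in tool
 [[-0.001 -0.95  -0.313]
 [ 1.    -0.001 -0.   ]
 [-0.    -0.313  0.95 ]]
sleeve: at z=.1 [ 0.5873 -0.2904  0.9617  0.0946] yaw 0.098 rms 0.0030336609544513705
sleeve: at z=.1 [ 0.5911 -0.2935  0.9719  0.0956] yaw 0.098 rms 0.002239838879562075
pad 2963 ((0.5606790781021118, -0.020291216671466827), (0.15901301801204681, 0.1597738265991211), 4.634302616119385)
rest 649 ((0.5556367635726929, -0.2933818995952606), (0.10834190994501114, 0.08812329173088074), 5.451649188995361)
foot 887 ((0.49390289187431335, 0.2719501256942749), (0.1302589625120163, 0.12983672320842743), 59.51902770996094)
```

Call:
arm_command([
  [0,0,-0.14,0,0,0,0],
  [0,0,-0.14,0,0,0,0],
  [0,0,-0.14,0,0,0,0],
])

```text
time_s: 1.23
tcp_pos: [0.2252, 0.5018, 0.2313]
orientation: [-0.001, 1.0, -0.0, -0.0]
wrist_force: [0.5, -0.0, 0.3]
opening: 0.0853
```

Call:
arm_command([
  [0,0,0,-0.03,-0.038,0,0],
  [0,0,0,-0.03,-0.038,0,0],
  [0,0,0,-0.03,-0.038,0,0],
  [0,0,0,-0.03,-0.038,0,0],
  [0,0,0,-0.03,-0.038,0,0],
  [0,0,0,-0.03,-0.038,0,0],
  [0,0,0,0,0,0,0],
  [0,0,0,0,0,0,0],
])

```text
time_s: 2.22
tcp_pos: [0.4046, 0.2735, 0.2313]
orientation: [0.001, 1.0, 0.0, -0.0]
wrist_force: [-0.1, 0.4, -0.5]
opening: 0.0854
```

```bash
cat >> h.py <<'E'
def wcloud(c,d):
    v,u=np.mgrid[:d.shape[0],:d.shape[1]].astype(float)
    x=(u-c['cx'])/c['fx'];y=(v-c['cy'])/c['fy'];r=np.hypot(x,y)+1e-9
    k=np.tan(np.minimum(r,1.5))/r
    p=np.stack([x*k*d,y*k*d,d],-1); return cam2w(c,p.reshape(-1,3)).reshape(d.shape+(3,))
E
python3 - <<'E'
from h import *
I,d,c=shot('wrist','w1.png');P=wcloud(c,d);s=arm.state();print(s['tcp_pos'])
p=P.reshape(-1,3); near=np.hypot(p[:,0]-.494,p[:,1]-.27)
for lo,hi,rr in((.036,.042,.08),(.1,.112,.03),(.06,.1,.03),(.012,.018,.1)):
    m=(p[:,2]>lo)&(p[:,2]<hi)&(near<rr); q=p[m]; print(lo,hi,len(q),q.mean(0).round(4),cv2.minAreaRect(q[:,:2].astype(np.float32)))
E
```

```text
[0.40433351 0.27394218 0.23132306]
0.036 0.042 4755 [0.4873 0.2722 0.04  ] ((0.49452894926071167, 0.2714803218841553), (0.10808377712965012, 0.10923771560192108), 0.547795832157135)
0.1 0.112 289 [0.4916 0.2719 0.1058] ((0.4921530783176422, 0.27207767963409424), (0.017324112355709076, 0.0209154412150383), 4.308233261108398)
0.06 0.1 420 [0.4855 0.2722 0.083 ] ((0.49117591977119446, 0.27263906598091125), (0.024071872234344482, 0.019041292369365692), 82.10929107666016)
0.012 0.018 3037 [0.4693 0.2716 0.0158] ((0.49419236183166504, 0.27203476428985596), (0.13030532002449036, 0.13081598281860352), 59.27928161621094)
```

View pics/w1.png

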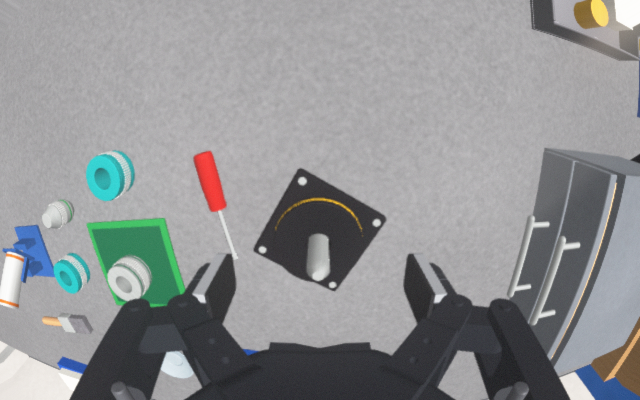

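The picture shows the pillar at (318,255) between the fingers. Foot, wide ring and spindle all put the axis at (0.494, 0.272).

Call:
arm_command([
  [0,0,0,-0.012,-0.049,0,0],
  [0,0,0,-0.012,-0.049,0,0],
  [0,0,0,-0.012,-0.049,0,0],
  [0,0,0,-0.012,-0.049,0,0],
  [0,0,0,-0.012,-0.049,0,0],
  [0,0,0,-0.012,-0.049,0,0],
  [0,0,0,0,0,0,0],
  [0,0,0,0,0,0,0],
])

```text
time_s: 3.28
tcp_pos: [0.476, -0.0196, 0.2312]
orientation: [0.001, 1.0, 0.0, -0.0]
wrist_force: [0.7, 0.7, 0.2]
opening: 0.0856
```

```bash
python3 - <<'E'
from h import *
I,d,c=shot('wrist','w2.png');P=wcloud(c,d);s=arm.state();print(s['tcp_pos'],s['qpos'].round(3))
p=P.reshape(-1,3); near=np.hypot(p[:,0]-.568,p[:,1]+.022)
for lo,hi,rr in((.043,.049,.045),(.010,.05,.045)):
    m=(p[:,2]>lo)&(p[:,2]<hi)&(near<rr); q=p[m]; print(lo,hi,len(q),q.mean(0).round(4),cv2.minAreaRect(q[:,:2].astype(np.float32)))
print(s['wrist_force'])
p=p[(p[:,2]>.065)&(p[:,2]<.2)&(np.abs(p[:,0]-.58)<.08)&(np.abs(p[:,1]+.3)<.06)];print(len(p))
from scipy.optimize import least_squares
def f(q):
    a=np.array([q[2],q[3],1]);a/=np.linalg.norm(a); w=p-np.array([q[0],q[1],.1]); w=w-np.outer(w@a,a); return np.linalg.norm(w,axis=1)-.022
r=least_squares(f,[.56,-.29,1,0],loss='soft_l1',f_scale=.002); print('sleeve: at z=.1',r.x.round(4),'yaw',np.arctan2(r.x[3],r.x[2]).round(3), 'rms',np.sqrt((r.fun**2).mean()))
E
```

```text
[ 0.47599806 -0.01932399  0.23129888] [-0.217  0.133 -0.14   1.298  0.    -0.217]
0.043 0.049 1573 [ 0.5674 -0.0215  0.0469] ((0.569238543510437, -0.021691884845495224), (0.06282263249158859, 0.06287690997123718), 84.66828918457031)
0.01 0.05 2360 [ 0.564  -0.0214  0.0408] ((0.5679804682731628, -0.021618306636810303), (0.06435522437095642, 0.06468363851308823), 40.33775329589844)
[ 1.48318265  0.22845129 -0.25679808]
2644
sleeve: at z=.1 [ 0.5888 -0.2909  1.0062  0.0906] yaw 0.09 rms 0.0023787455471488425
```

View pics/w2.png

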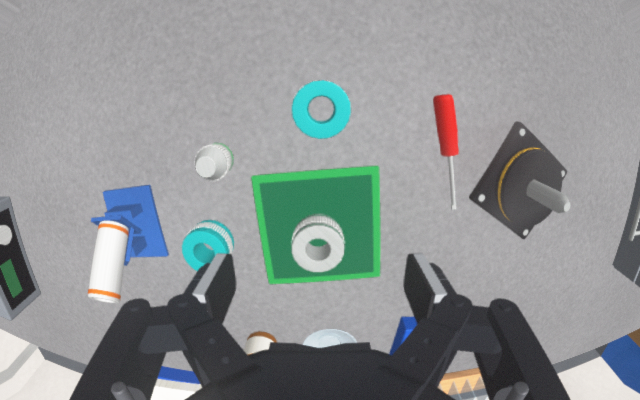

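Chrome ring is at (318,243) in the wrist image, centred at (0.5685, -0.0217), with no obstacle in the way of the jaws.

Call:
arm_command([
  [0,0,0,-0.046,-0.0012,0,0],
  [0,0,0,-0.0465,-0.0012,0,0],
  [0,0,0,0,0,0.05,0],
  [0,0,0,0,0,0.05,0],
  [0,0,0,0,0,0.05,0],
  [0,0,0,0,0,0.03,0],
  [0,0,0,0,0,0.02,0],
  [0,0,0,0,0,0.01,0],
  [0,0,0,0,0,0.011,0],
  [0,0,0,0,0,0,0],
  [0,0,0,0,0,0,0],
])

```text
time_s: 4.7
tcp_pos: [0.5691, -0.0232, 0.0109]
orientation: [0.001, 1.0, -0.0, 0.0]
wrist_force: [1.2, 0.3, 0.2]
opening: 0.0859
```

Call:
arm_command([
  [0,0,0,0,0,0,120],
  [0,0,0,0,0,0,120],
  [0,0,0,0,0,0,140],
  [0,0,0,0,0,0,140],
], newtons=40)

```text
time_s: 5.2
tcp_pos: [0.5692, -0.0231, 0.0113]
orientation: [0.001, 1.0, 0.0, 0.001]
wrist_force: [-0.9, 2.3, 6.3]
opening: 0.0632
```

Call:
arm_command([
  [0,0,0,0,0,-0.01,140],
  [0,0,0,0,0,-0.04,140],
  [0,0,0,0,0,-0.05,140],
  [0,0,0,0,0,-0.05,140],
  [0,0,0,0,0,0,140],
  [0,0,0,0,0,0,140],
])

```text
time_s: 5.95
tcp_pos: [0.5682, -0.0232, 0.1598]
orientation: [0.001, 1.0, 0.0, -0.0]
wrist_force: [-0.7, 0.6, -3.4]
opening: 0.0629
```

```bash
python3 - <<'E'
from h import *
I,d,c=shot('wrist','w3.png');P=wcloud(c,d);s=arm.state();t=s['tcp_pos'];print(t,s['opening'],s['wrist_force'])
p=P.reshape(-1,3); q=p[(np.abs(p[:,0]-t[0])<.04)&(np.abs(p[:,1]-t[1])<.028)&(p[:,2]>t[2]+.02)&(p[:,2]<t[2]+.05)]
z=np.median(q[:,2]);q=q[np.abs(q[:,2]-z)<.004];print(len(q),z-t[2],q.mean(0)-t,cv2.minAreaRect(q[:,:2].astype(np.float32)))
E
```

```text
[ 0.56792668 -0.0231276   0.15912775] 0.06298141025927981 [-0.11217746 -0.43408535 -3.50035649]
10604 0.03606644563720232 [-0.00458424  0.00016938  0.03610541] ((0.5677804946899414, -0.023131515830755234), (0.06340448558330536, 0.0559682734310627), 0.07061851024627686)
```

View pics/w3.png

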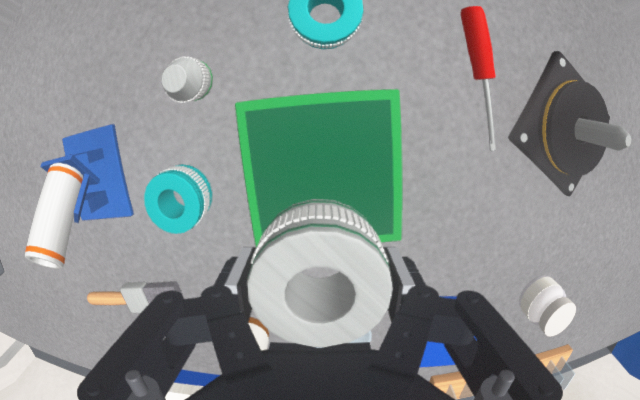

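Ring held level and centred on the TCP (measured offset 0, underside 4 mm below the TCP).

Call:
arm_command([
  [0,0,0,0.0105,0.03,0,140],
  [0,0,0,0.0105,0.045,0,140],
  [0,0,0,0.0105,0.045,0,140],
  [0,0,0,0.0105,0.045,0,140],
  [0,0,0,0.0105,0.045,0,140],
  [0,0,0,0.0105,0.045,0,140],
  [0,0,0,0.0105,0.04,0,140],
  [0,0,0,0,0,0,140],
  [0,0,0,0,0,0,140],
  [0,0,0,0,0,0,140],
])

```text
time_s: 7.25
tcp_pos: [0.4958, 0.271, 0.1597]
orientation: [0.002, 1.0, -0.0, -0.001]
wrist_force: [-0.6, -0.1, -3.1]
opening: 0.0628
```

```bash
python3 - <<'E'
from h import *
I,d,c=shot('wrist','w4.png');P=wcloud(c,d);s=arm.state();t=s['tcp_pos'];print(t,s['opening'],s['wrist_force'],s['orientation'].round(4))
p=P.reshape(-1,3); near=np.hypot(p[:,0]-.494,p[:,1]-.272)
q=p[(np.abs(p[:,0]-t[0])<.04)&(np.abs(p[:,1]-t[1])<.028)&(p[:,2]>t[2]+.032)&(p[:,2]<t[2]+.04)]
print(len(q),cv2.minAreaRect(q[:,:2].astype(np.float32)))
for lo,hi,rr in((.036,.042,.08),(.06,.112,.03),(.012,.018,.1)):
    m=(p[:,2]>lo)&(p[:,2]<hi)&(near<rr); q=p[m]; print(lo,hi,len(q)); 
    if len(q):print(q.min(0),q.max(0),cv2.minAreaRect(q[:,:2].astype(np.float32)))
E
```

```text
[0.49595182 0.27094315 0.15988076] 0.06286434040435822 [ 0.50948032 -0.13661444 -2.60032828] [ 1.6e-03  1.0e+00 -2.0e-04 -3.0e-04]
10373 ((0.49577635526657104, 0.2709507942199707), (0.06416863948106766, 0.055993322283029556), 0.024128101766109467)
0.036 0.042 7271
[0.43970818 0.21777324 0.03607879] [0.52593367 0.32680639 0.04199441] ((0.4822962284088135, 0.27265194058418274), (0.10915791243314743, 0.08527183532714844), 88.71109771728516)
0.06 0.112 410
[0.48206021 0.26033897 0.06001376] [0.49109275 0.28428489 0.09916793] ((0.4863760769367218, 0.2724568545818329), (0.023942342028021812, 0.008594485931098461), 87.94024658203125)
0.012 0.018 4770
[0.40863999 0.18657863 0.01200764] [0.53859559 0.35812235 0.01797914] ((0.49441972374916077, 0.27216917276382446), (0.13022617995738983, 0.12958398461341858), 59.481754302978516)
```

View pics/w4.png

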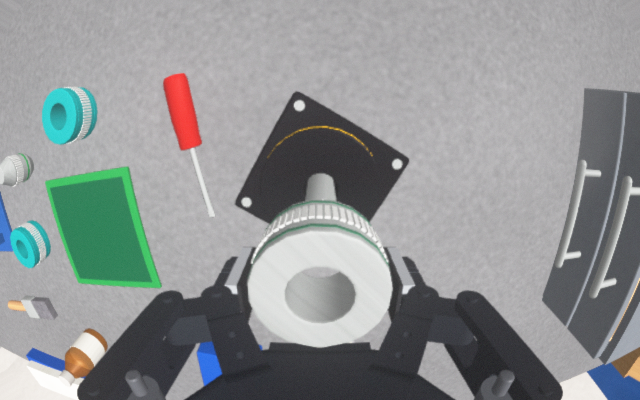

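Spindle axis is again at (0.4944, 0.2722). I correct by 1.5 mm and lower.

Call:
arm_command([
  [0,0,0,0.0015,0.0013,0,140],
  [0,0,0,0,0,0.03,140],
  [0,0,0,0,0,0.015,140],
  [0,0,0,0,0,0.01,140],
  [0,0,0,0,0,0.01,140],
  [0,0,0,0,0,0,140],
])

```text
time_s: 8.05
tcp_pos: [0.4941, 0.2731, 0.0948]
orientation: [0.001, 1.0, -0.0, -0.0]
wrist_force: [0.1, 0.4, -3.9]
opening: 0.0627
```

Call:
arm_command([
  [0,0,0,0,-0.0006,0.01,140],
  [0,0,0,0,0,0.012,140],
  [0,0,0,0,0,0.012,140],
  [0,0,0,0,0,0.01,140],
  [0,0,0,0,0,0.003,140],
  [0,0,0,0,0,0,140],
])

```text
time_s: 8.8
tcp_pos: [0.4942, 0.2726, 0.0481]
orientation: [0.001, 1.0, -0.0, -0.0]
wrist_force: [0.2, 0.5, -2.6]
opening: 0.0627
```

Call:
arm_command([
  [0,0,0,0,0,0.002,140],
  [0,0,0,0,0,0.001,140],
  [0,0,0,0,0,0.001,140],
  [0,0,0,0,0,0.001,140],
  [0,0,0,0,0,0,140],
])

```text
time_s: 9.43
tcp_pos: [0.4944, 0.2726, 0.0443]
orientation: [0.001, 1.0, 0.0, 0.001]
wrist_force: [-3.1, -0.7, 7.7]
opening: 0.0627
```

Call:
arm_command([
  [0,0,0,0,0,0,40],
  [0,0,0,0,0,0,0],
  [0,0,0,0,0,0,0],
  [0,0,0,0,0,0,0],
  [0,0,0,0,0,-0.02,0],
  [0,0,0,0,0,-0.05,0],
  [0,0,0,0,0,-0.05,0],
  [0,0,0,0.03,0,-0.05,0],
  [0,0,0,0.04,-0.02,0,0],
  [0,0,0,0,0,0,0],
])

```text
time_s: 10.68
tcp_pos: [0.4221, 0.2521, 0.2143]
orientation: [0.001, 1.0, 0.0, 0.0]
wrist_force: [0.5, -0.3, 1.7]
opening: 0.0854
```

```bash
python3 - <<'E'
from h import *
I,d,c=shot('wrist','w5.png');P=wcloud(c,d);s=arm.state();print(s['tcp_pos'],s['time_s'],s['wrist_force'])
p=P.reshape(-1,3); near=np.hypot(p[:,0]-.494,p[:,1]-.272)
for lo,hi,rr in((.075,.083,.04),(.036,.042,.08),(.09,.112,.03),(.012,.018,.1)):
    m=(p[:,2]>lo)&(p[:,2]<hi)&(near<rr); q=p[m]; print(lo,hi,len(q)); 
    if len(q):print(np.median(q[:,2]),cv2.minAreaRect(q[:,:2].astype(np.float32)))
E
```

```text
[0.42356204 0.2525196  0.21393291] 10.725 [ 0.5488765  -0.672743    0.04552635]
0.075 0.083 2034
0.0799440275134754 ((0.49394506216049194, 0.2730100154876709), (0.06301624327898026, 0.062046851962804794), 85.56963348388672)
0.036 0.042 3175
0.04002652832670954 ((0.4915843605995178, 0.27136874198913574), (0.10308056324720383, 0.10838106274604797), 8.321496963500977)
0.09 0.112 515
0.10266121172253735 ((0.49181899428367615, 0.2715494632720947), (0.01974259689450264, 0.024508925154805183), 7.779944896697998)
0.012 0.018 3326
0.015947002990819713 ((0.49414345622062683, 0.27198898792266846), (0.13023509085178375, 0.1296021044254303), 59.38839340209961)
```

View pics/w5.png

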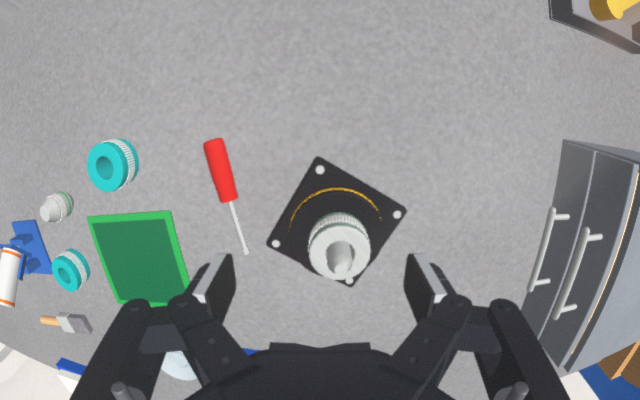

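Chrome ring is seated: in the wrist picture it is at (340,246) on the pillar, top 0.080, centre (0.494, 0.273). Next is the sleeve.

Call:
arm_command([
  [0,0,0,0,-0.045,-0.03,0],
  [0,0,0,0,-0.045,0,0],
  [0,0,0,-0.008,-0.05,0,0],
  [0,0,0,-0.008,-0.05,0,0],
  [0,0,0,-0.008,-0.05,0,0],
  [0,0,0,-0.008,-0.05,0,0],
  [0,0,0,-0.008,-0.05,0,0],
  [0,0,0,-0.008,-0.05,0,0],
  [0,0,0,-0.008,-0.05,0,0],
  [0,0,0,-0.008,-0.05,0,0],
  [0,0,-0.095,-0.008,-0.05,0,0],
  [0,0,0,0,0,0,0],
])

```text
time_s: 12.22
tcp_pos: [0.4959, -0.2912, 0.2413]
orientation: [-0.045, 0.999, 0.0, -0.001]
wrist_force: [0.3, 0.2, -0.1]
opening: 0.0854
```

```bash
cat > sl.py <<'E'
from h import *
from scipy.optimize import least_squares
import sys
I,d,c=shot('wrist',sys.argv[1]);P=wcloud(c,d);s=arm.state();print(s['tcp_pos'],s['qpos'].round(3),s['orientation'].round(4),s['time_s'])
p=P.reshape(-1,3)
p=p[(p[:,2]>.075)&(p[:,2]<.15)&(np.abs(p[:,0]-.58)<.08)&(np.abs(p[:,1]+.29)<.045)];print(len(p),p.min(0),p.max(0))
def f(q):
    a=np.array([q[2],q[3],1]);a/=np.linalg.norm(a); w=p-np.array([q[0],q[1],.1]); w=w-np.outer(w@a,a); return np.linalg.norm(w,axis=1)-.022
r=least_squares(f,[.56,-.29,1,0],loss='soft_l1',f_scale=.001); print('sleeve: at z=.1',r.x.round(4),'yaw',np.arctan2(r.x[3],r.x[2]).round(3), 'rms',np.sqrt((r.fun**2).mean()))
E
python3 sl.py w6.png
```

```text
[ 0.49562397 -0.28933599  0.24164629] [-0.675  0.299  0.104  1.378  0.    -0.765] [-4.52e-02  9.99e-01  7.00e-04 -8.00e-04] 12.275
3557 [ 0.53071877 -0.32194209  0.07502796] [ 0.62515885 -0.26226478  0.13932874]
sleeve: at z=.1 [ 0.5891 -0.2909  0.9909  0.0904] yaw 0.091 rms 0.0017033975004320284
```

View pics/w6.png

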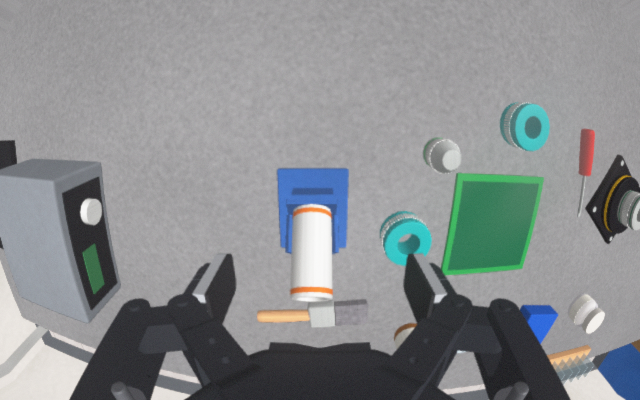

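Sleeve in the wrist image runs from (312,210) to (312,294), with its top leaning away from the robot. The axis passes (0.589, -0.291) at z=0.1, yaw 0.09, tilt 45°, which agrees with the 52 mm lower-end height.

Call:
arm_command([
  [0,0,0,-0.05,-0.005,0,0],
  [0,0,0,-0.0495,-0.0045,0,0],
  [0,0,0,0,0,0.04,0],
  [0,0,0,0,0,0.05,0],
  [0,0,0,0,0,0.037,0],
  [0,0,0,0,0,0.02,0],
  [0,0,0,0,0,0.01,0],
  [0,0,0,0,0,0,0],
  [0,0,0,0,0,0,0],
])

```text
time_s: 13.4
tcp_pos: [0.5958, -0.2877, 0.0874]
orientation: [-0.047, 0.999, -0.0, 0.001]
wrist_force: [-0.5, -0.2, 0.3]
opening: 0.0852
```

```bash
python3 sl.py w7.png
```

```text
[ 0.59575476 -0.2877707   0.0874905 ] [-0.577  0.512  0.045  1.102  0.    -0.67 ] [-4.660e-02  9.989e-01 -5.000e-04  8.000e-04] 13.45
18714 [ 0.53136366 -0.33499021  0.07500102] [ 0.62409601 -0.24500191  0.14996692]
sleeve: at z=.1 [ 0.589  -0.2913  0.9853  0.0616] yaw 0.062 rms 0.008390584289328732
```

View pics/w7.png

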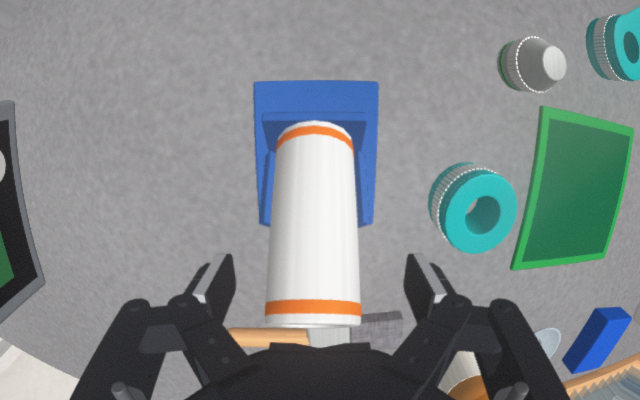

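Sleeve sits slightly left of the jaw centre (312 vs 320 px), so I shift 2.5 mm and then grip.

Call:
arm_command([
  [0,0,0,0,-0.0027,0.002,0],
  [0,0,0,0,0,0,60],
  [0,0,0,0,0,0,120],
  [0,0,0,0,0,0,180],
  [0,0,0,0,0,0,180],
  [0,0,0,0,0,0,180],
], newtons=50)

```text
time_s: 14.2
tcp_pos: [0.5956, -0.2907, 0.0847]
orientation: [-0.047, 0.999, -0.0, 0.0]
wrist_force: [-1.0, -2.7, 4.2]
opening: 0.0429
```

Call:
arm_command([
  [0,0,0,0,0,-0.01,180],
  [0,0,0,0,0,-0.02,180],
  [0,0,0,0,0,-0.035,180],
  [0,0,0,0,0,-0.04,180],
  [0,0,0,0,0,0,180],
  [0,0,0,0,0,0,180],
])

```text
time_s: 14.95
tcp_pos: [0.5951, -0.2898, 0.1885]
orientation: [-0.047, 0.999, 0.001, -0.001]
wrist_force: [0.6, 0.1, -2.7]
opening: 0.0433
```

Call:
arm_command([
  [0,-0.157,0,0,0,0,180],
  [0,-0.157,0,0,0,0,180],
  [0,-0.157,0,0,0,0,180],
  [0,-0.157,0,0,0,0,180],
  [0,-0.157,0,0,0,0,180],
  [0,0,0,0,0,0,180],
  [0,0,0,0,0,0,180],
])

```text
time_s: 15.82
tcp_pos: [0.5956, -0.2907, 0.1891]
orientation: [-0.043, 0.923, 0.018, 0.381]
wrist_force: [0.1, -0.2, -1.9]
opening: 0.0433
```

```bash
cat > up.py <<'E'
from h import *
from scipy.optimize import least_squares
import sys
s=arm.state();t=s['tcp_pos'];Rt=R.from_quat(s['orientation']).as_matrix();g=t-.021*Rt[:,2]
print('tcp',t,'q',s['qpos'].round(3),'F',s['wrist_force'].round(1),'open',s['opening'],'t',s['time_s'],'toolZ',Rt[:,2].round(3),'toolY',Rt[:,1].round(3))
for n in sys.argv[2:]:
    I,d,c=shot(n,sys.argv[1]+n+'.png');P=wcloud(c,d) if n=='wrist' else cloud(c,d)
    p=P.reshape(-1,3);h=np.hypot(p[:,0]-g[0],p[:,1]-g[1])
    H=cv2.cvtColor(I,cv2.COLOR_RGB2HSV).reshape(-1,3)
    p=p[(h<.04)&(p[:,2]>g[2]-.085)&(p[:,2]<g[2]+.04)&(H[:,2]>110)]
    def f(q):
        a=np.array([q[2],q[3],1]);a/=np.linalg.norm(a); w=p-np.array([q[0],q[1],g[2]]); w=w-np.outer(w@a,a); return np.linalg.norm(w,axis=1)-.022
    r=least_squares(f,[g[0],g[1],0,0],loss='soft_l1',f_scale=.001)
    q=p[np.abs(r.fun)<.004]
    print(n,len(p),len(q),'at grasp',r.x.round(4),'rms',np.median(abs(r.fun)),'z range',np.percentile(q[:,2],[.5,99.5]).round(4),'grasp',g.round(4))
E
python3 up.py w8 wrist side top
```

```text
tcp [ 0.59560312 -0.29073251  0.18912949] q [-0.842  0.177 -0.472  0.389  0.603 -0.765] F [ 0.1 -0.2 -1.9] open 0.0432977722465147 t 15.825 toolZ [ 0.702  0.065 -0.709] toolY [-0.093  0.996  0.   ]
wrist 18686 17862 at grasp [ 5.810e-01 -2.915e-01  2.200e-03 -4.000e-04] rms 0.000360130001863088 z range [0.1309 0.2291] grasp [ 0.5809 -0.2921  0.204 ]
side 115 92 at grasp [ 0.576  -0.298  -0.0008  0.1138] rms 0.0019074712135678518 z range [0.1364 0.2299] grasp [ 0.5809 -0.2921  0.204 ]
top 469 312 at grasp [ 0.5768 -0.287   0.0786 -0.0224] rms 0.002682813562185901 z range [0.1369 0.2322] grasp [ 0.5809 -0.2921  0.204 ]
```

View pics/w8side.png

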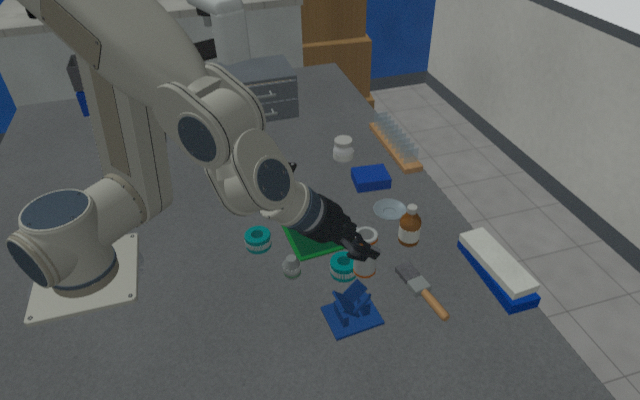

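View pics/w8wrist.png

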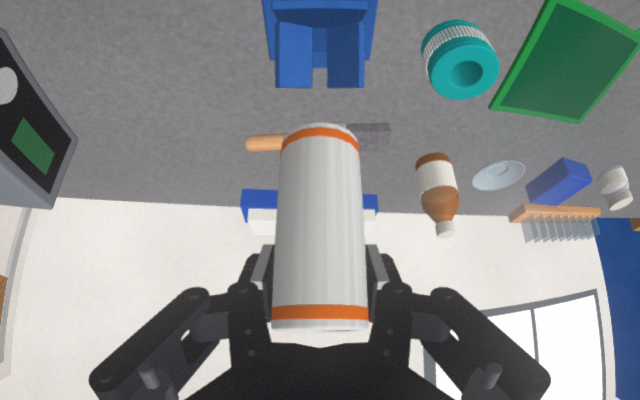

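The sleeve is held upright (tilt 0.002 rad), lower end about 59 mm below the TCP. Moving over to the pad.

Call:
arm_command([
  [0,0,0,0,0.03,0,180],
  [0,0,0,0,0.045,0,180],
  [0,0,0,0,0.045,0,180],
  [0,0,0,0,0.045,0,180],
  [0,0,0,0,0.045,0,180],
  [0,0,0,0,0.04,0,180],
  [0,0,0,0,0.018,0,180],
  [0,0,0,0,0,0,180],
  [0,0,0,0,0,0,180],
])

```text
time_s: 17.1
tcp_pos: [0.5711, -0.0236, 0.1898]
orientation: [-0.043, 0.923, 0.018, 0.382]
wrist_force: [1.0, -0.2, -2.9]
opening: 0.0432
```

Call:
arm_command([
  [0,0,0,0.02,0,0.02,180],
  [0,0,0,0.02,0,0.02,180],
  [0,0,0,0.02,0,0.02,180],
  [0,0,0,0.015,0,0.015,180],
  [0,0,0,0.005,0,0.005,180],
  [0,0,0,0,0,0,180],
  [0,0,0,0,0,0,180],
])

```text
time_s: 17.98
tcp_pos: [0.5711, -0.0239, 0.0772]
orientation: [-0.043, 0.923, 0.017, 0.383]
wrist_force: [0.6, -0.2, -3.3]
opening: 0.0431
```

```bash
python3 up.py w9 wrist
```

```text
tcp [ 0.57111795 -0.02391673  0.07716754] q [-0.349  0.148 -0.969 -0.283  0.307 -0.323] F [ 0.6 -0.2 -3.3] open 0.04310195133312856 t 17.975 toolZ [ 0.705  0.065 -0.706] toolY [-0.093  0.996 -0.001]
wrist 18747 17867 at grasp [ 5.564e-01 -2.470e-02 -2.600e-03 -1.000e-04] rms 0.0003635301056547774 z range [0.0187 0.117 ] grasp [ 0.5563 -0.0253  0.092 ]
```

View pics/w9wrist.png

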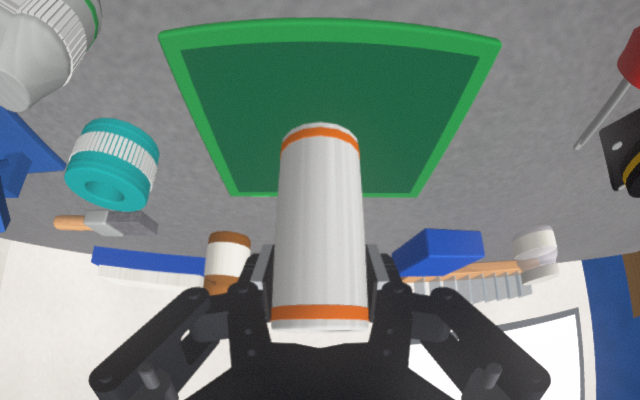

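Call:
arm_command([
  [0,0,0,0.0025,0,0.0025,180],
  [0,0,0,0.0025,0,0.0025,180],
  [0,0,0,0,0,0,180],
])

```text
time_s: 18.4
tcp_pos: [0.5702, -0.0233, 0.0687]
orientation: [-0.043, 0.923, 0.018, 0.382]
wrist_force: [0.0, 0.1, -2.2]
opening: 0.0433
```

```bash
python3 up.py w10
```

```text
tcp [ 0.57024383 -0.02333951  0.06868989] q [-0.348  0.167 -0.982 -0.312  0.307 -0.323] F [ 0.   0.1 -2.2] open 0.04329663868933125 t 18.4 toolZ [ 0.703  0.066 -0.708] toolY [-0.093  0.996  0.   ]
```

Joint 3 still has margin. Lowering the last few millimetres in small steps.

Call:
arm_command([
  [0,0,0,0.0007,0,0.0007,180],
  [0,0,0,0.0007,0,0.0007,180],
  [0,0,0,0.0004,0,0.0004,180],
  [0,0,0,0,0,0,180],
])

```text
time_s: 18.9
tcp_pos: [0.5708, -0.0234, 0.067]
orientation: [-0.043, 0.923, 0.018, 0.383]
wrist_force: [-2.9, 0.3, 4.6]
opening: 0.0431
```

Call:
arm_command([
  [0,0,0,0,0,0,140],
  [0,0,0,0,0,0,100],
  [0,0,0,0,0,0,0],
  [0,0,0,0,0,0,0],
  [0,0,0,0,0,0,0],
  [0,0,0,0,0,0,0],
])

```text
time_s: 19.65
tcp_pos: [0.5705, -0.0235, 0.0665]
orientation: [-0.043, 0.923, 0.018, 0.382]
wrist_force: [0.0, 0.2, 0.4]
opening: 0.0856
```

```bash
python3 up.py w11 wrist
```

```text
tcp [ 0.57046377 -0.02345376  0.06650574] q [-0.348  0.172 -0.986 -0.322  0.307 -0.323] F [0.  0.2 0.4] open 0.08557152080713583 t 19.65 toolZ [ 0.704  0.066 -0.707] toolY [-0.093  0.996  0.   ]
wrist 18087 17890 at grasp [ 5.559e-01 -2.430e-02 -1.500e-03 -2.000e-04] rms 0.0003437664860003013 z range [0.0078 0.1068] grasp [ 0.5557 -0.0248  0.0814]
```

View pics/w11wrist.png

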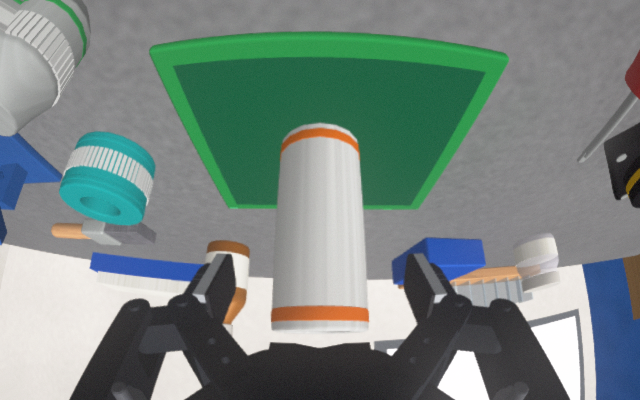

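The sleeve stands free and upright on the pad at (0.556, -0.024), tilt 0.0015; the picture shows both jaws clear of it. Backing away, then righting the tool.

Call:
arm_command([
  [0,0,0,0,0,-0.03,0],
  [0,0,0,0,0,-0.05,0],
  [0,0,0,0,0,-0.05,0],
  [0,0,0,-0.04,0,-0.05,0],
  [0,0.157,0,0,0,0,0],
  [0,0.157,0,0,0,0,0],
  [0,0.157,0,0,0,0,0],
  [0,0.157,0,0,0,0,0],
  [0,0.157,0,0,0,0,0],
  [0,0,0,0,0,0,0],
  [0,0,0,0,0,0,0],
])

```text
time_s: 21.08
tcp_pos: [0.4719, -0.0324, 0.2201]
orientation: [-0.047, 0.999, 0.0, 0.001]
wrist_force: [0.1, 0.2, 0.4]
opening: 0.0853
```

```bash
cat > st.py <<'E'
from h import *
import sys
I,d,c=shot('wrist',sys.argv[1]);P=wcloud(c,d);s=arm.state();t=s['tcp_pos'];Rt=R.from_quat(s['orientation']).as_matrix()
print('tcp',t,'q',s['qpos'].round(3),'F',s['wrist_force'].round(1),s['opening'],'t',s['time_s'],'\n',Rt.round(4))
p=P.reshape(-1,3);near=np.hypot(p[:,0]-.556,p[:,1]+.0245)
for lo,hi in((.1,.112),(.03,.09)):
    q=p[(near<.035)&(p[:,2]>lo)&(p[:,2]<hi)];print(len(q),np.median(q[:,2]) if len(q) else '',cv2.minAreaRect(q[:,:2].astype(np.float32)) if len(q) else '')
print('tool-frame shift to sleeve', Rt.T@(np.array([.556,-.0243,.065])-t))
E
python3 st.py w12.png
```

```text
tcp [ 0.47149459 -0.03251775  0.22055747] q [-2.470e-01  1.290e-01 -1.720e-01  1.267e+00  1.000e-03 -3.400e-01] F [-0.1  0.2  0.8] 0.08560855193222909 t 21.125 
 [[-9.957e-01 -9.290e-02  1.800e-03]
 [-9.290e-02  9.957e-01  3.000e-04]
 [-1.800e-03  2.000e-04 -1.000e+00]]
931 0.10650785478093121 ((0.5547650456428528, -0.02456667087972164), (0.043078385293483734, 0.04391327500343323), 62.03096008300781)
1220 0.06961895952177706 ((0.5508593320846558, -0.02451201155781746), (0.038628995418548584, 0.038307107985019684), 48.33131408691406)
tool-frame shift to sleeve [-0.08461902  0.0003067   0.15571239]
```

View pics/w12.png

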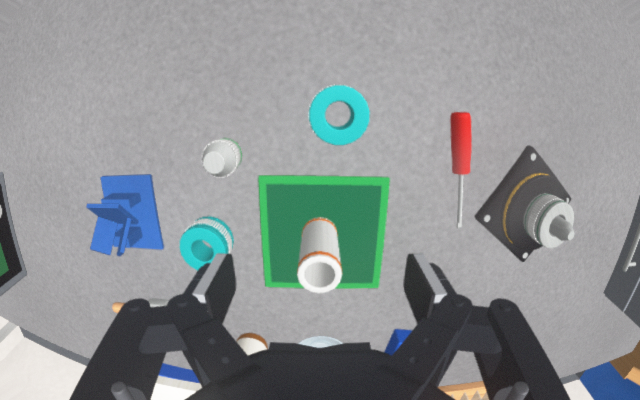

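The sleeve top is at (319,271), centred between the jaws. It is 84 mm ahead.

Call:
arm_command([
  [0,0,0,-0.042,0,0,0],
  [0,0,0,-0.042,0,0,0],
  [0,0,0,0,0,0,0],
  [0,0,0,0,0,0.03,0],
  [0,0,0,0,0,0.05,0],
  [0,0,0,0,0,0.04,0],
  [0,0,0,0,0,0.025,0],
  [0,0,0,0,0,0.01,0],
  [0,0,0,0,0,0,0],
  [0,0,0,0,0,0,0],
])

```text
time_s: 22.38
tcp_pos: [0.5563, -0.025, 0.0671]
orientation: [-0.047, 0.999, -0.0, 0.001]
wrist_force: [-0.2, -0.1, 0.4]
opening: 0.0857
```

```bash
python3 st.py w13.png
```

```text
tcp [ 0.55633337 -0.02498686  0.06694293] q [-0.196  0.367 -0.26   0.942  0.    -0.289] F [ 0.   0.5 -0.1] 0.08530877674094423 t 22.425 
 [[-9.957e-01 -9.300e-02  2.300e-03]
 [-9.300e-02  9.957e-01 -4.000e-04]
 [-2.200e-03 -6.000e-04 -1.000e+00]]
4805 0.10654406807331533 ((0.5549312829971313, -0.024332014843821526), (0.04396199434995651, 0.04319503530859947), 16.648229598999023)
4528 0.07311236963699358 ((0.5509923696517944, -0.023737415671348572), (0.03783746808767319, 0.03742538020014763), 38.75571060180664)
tool-frame shift to sleeve [0.00027237 0.00071612 0.00194187]
```

View pics/w13.png

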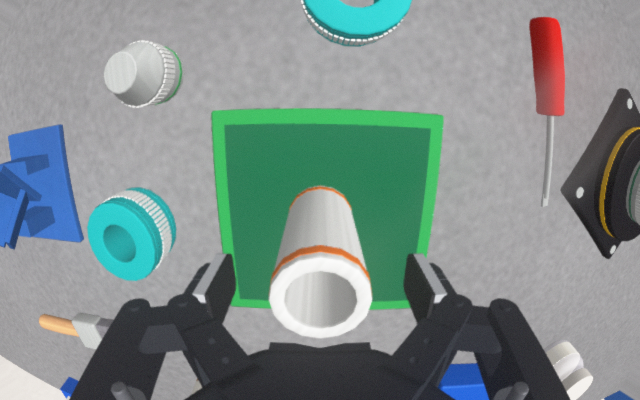

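Call:
arm_command([
  [0,0,0,0.0012,0.0006,0.001,0],
  [0,0,0,0,0,0,60],
  [0,0,0,0,0,0,120],
  [0,0,0,0,0,0,180],
  [0,0,0,0,0,0,180],
  [0,0,0,0,0,0,180],
], newtons=50)

```text
time_s: 23.18
tcp_pos: [0.5547, -0.0244, 0.0649]
orientation: [-0.047, 0.999, -0.0, 0.0]
wrist_force: [-1.6, -0.4, 5.9]
opening: 0.0434
```

Call:
arm_command([
  [0,0,0,0,0,-0.01,180],
  [0,0,0,0,0,-0.04,180],
  [0,0,0,0,0,-0.05,180],
  [0,0,0,0,0,-0.045,180],
  [0,0,0,0,0,0,180],
  [0,0,0,0,0,0,180],
])

```text
time_s: 23.92
tcp_pos: [0.554, -0.0242, 0.2088]
orientation: [-0.047, 0.999, 0.0, -0.001]
wrist_force: [0.7, -0.2, -2.5]
opening: 0.0434
```

```bash
python3 up.py w14 wrist; python3 - <<'E'
from h import *
s=arm.state();t=s['tcp_pos'];Rt=R.from_quat(s['orientation']).as_matrix()
I,d,c=shot('wrist');p=wcloud(c,d).reshape(-1,3);r=p-t
q=p[(np.hypot(r[:,0],r[:,1])<.025)&(r[:,2]>.03)&(r[:,2]<.05)]
z=np.median(q[:,2]);q=q[abs(q[:,2]-z)<.003];print(t,z-t[2],cv2.minAreaRect(q[:,:2].astype(np.float32)))
print('shift',Rt.T@(np.array([.4944,.2723,t[2]])-t))
E
```

```text
tcp [ 0.55404446 -0.02423576  0.20879507] q [-0.195  0.274 -0.014  1.284  0.    -0.288] F [ 0.7 -0.2 -2.5] open 0.043407001512782734 t 23.925 toolZ [-0.001  0.    -1.   ] toolY [-0.093  0.996  0.   ]
wrist 12996 7438 at grasp [ 0.5542 -0.0237 -0.0215  0.003 ] rms 0.0025443612434897876 z range [0.1551 0.252 ] grasp [ 0.5541 -0.0242  0.2298]
[ 0.55382299 -0.02418806  0.20826866] 0.04112759778800845 ((0.554494321346283, -0.023694263771176338), (0.04468848183751106, 0.048164159059524536), 9.708680152893066)
shift [3.15681954e-02 3.00731833e-01 2.71566570e-04]
```

View pics/w14wrist.png

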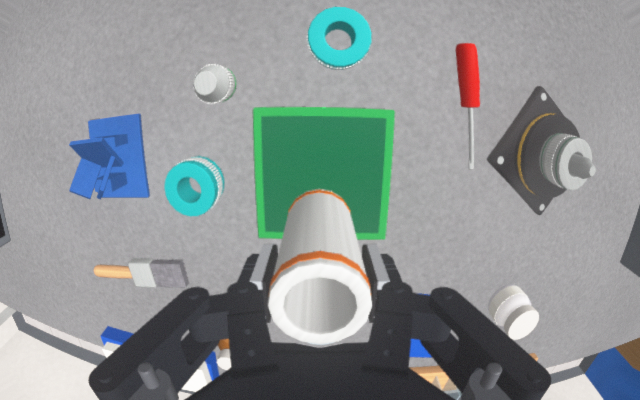

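Call:
arm_command([
  [0,0,0,0.004,0.03,0,180],
  [0,0,0,0.004,0.045,0,180],
  [0,0,0,0.005,0.045,0,180],
  [0,0,0,0.005,0.045,0,180],
  [0,0,0,0.005,0.045,0,180],
  [0,0,0,0.005,0.045,0,180],
  [0,0,0,0.0035,0.03,0,180],
  [0,0,0,0,0.0155,0,180],
  [0,0,0,0,0,0,180],
  [0,0,0,0,0,0,180],
])

```text
time_s: 25.28
tcp_pos: [0.4954, 0.271, 0.2092]
orientation: [-0.046, 0.999, -0.0, -0.0]
wrist_force: [0.9, -0.4, -2.5]
opening: 0.0434
```

```bash
cat > al.py <<'E'
from h import *
import sys
from scipy.optimize import least_squares
s=arm.state();t=s['tcp_pos'];Rt=R.from_quat(s['orientation']).as_matrix()
I,d,c=shot('wrist',sys.argv[1]);p=wcloud(c,d).reshape(-1,3);r=p-t
H=cv2.cvtColor(I,cv2.COLOR_RGB2HSV).reshape(-1,3)
print('tcp',t,'F',s['wrist_force'].round(1),'t',s['time_s'],'toolZ',Rt[:,2].round(4))
q=p[(np.hypot(r[:,0],r[:,1])<.026)&(r[:,2]>.038)&(r[:,2]<.046)&(H[:,2]>100)]
print('sleeve top',len(q),np.median(q[:,2])-t[2],cv2.minAreaRect(q[:,:2].astype(np.float32)))
# outer wall, robot-facing side
m=(np.hypot(r[:,0],r[:,1])<.026)&(np.hypot(r[:,0],r[:,1])>.0195)&(r[:,0]<-.004)&(r[:,2]>-.055)&(r[:,2]<.035)&(H[:,2]>100);w0=p[m]
def f(a):
    x=np.array([a[2],a[3],1]);x/=np.linalg.norm(x); w=w0-np.array([a[0],a[1],t[2]]); w=w-np.outer(w@x,x); return np.linalg.norm(w,axis=1)-.022
a=least_squares(f,[t[0],t[1],0,0],loss='soft_l1',f_scale=.001);print('wall',len(w0),a.x.round(4),np.median(abs(a.fun)))
near=np.hypot(p[:,0]-.494,p[:,1]-.272)
for n,lo,hi,rr in(('chrome top',.076,.083,.04),('spindle',.085,.112,.03),('foot',.012,.018,.1)):
    q=p[(p[:,2]>lo)&(p[:,2]<hi)&(near<rr)]
    if len(q)>5:print(n,len(q),q.min(0).round(4),q.max(0).round(4),cv2.minAreaRect(q[:,:2].astype(np.float32)))
print('shift to axis',(Rt.T@(np.array([.4944,.2723,t[2]])-t)).round(4))
E
python3 al.py w15.png
```

```text
tcp [0.49539533 0.27104036 0.20919487] F [ 0.9 -0.4 -2.5] t 25.275 toolZ [-6.e-04 -6.e-04 -1.e+00]
sleeve top 4345 0.041801405113484486 ((0.4956434369087219, 0.2723972797393799), (0.043864522129297256, 0.048824407160282135), 13.577035903930664)
wall 4646 [ 0.4968  0.2715 -0.0013  0.0041] 0.0002177755063807428
chrome top 1937 [0.4625 0.2414 0.076 ] [0.5117 0.3047 0.0827] ((0.48665258288383484, 0.2727541923522949), (0.04828037694096565, 0.063273586332798), 1.9090783596038818)
spindle 306 [0.4822 0.2604 0.0851] [0.4936 0.2831 0.1076] ((0.4875824749469757, 0.27153387665748596), (0.01095100399106741, 0.02281821146607399), 2.899423599243164)
foot 3672 [0.4087 0.1856 0.012 ] [0.5495 0.3583 0.018 ] ((0.4946995973587036, 0.2724737226963043), (0.1309966742992401, 0.13057027757167816), 59.710208892822266)
shift to axis [ 0.0009  0.0013 -0.    ]
```

View pics/w15.png

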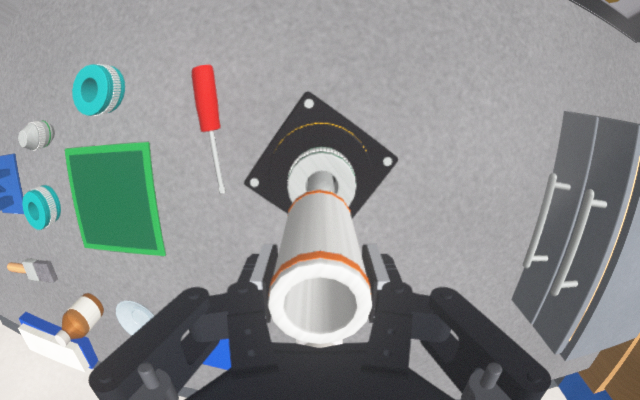

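Sleeve vertical within 0.005 rad, about 2 mm beyond the spindle axis. Correcting, then lowering.

Call:
arm_command([
  [0,0,0,0.0017,0.0008,0,180],
  [0,0,0,0,0,0.025,180],
  [0,0,0,0,0,0.01,180],
  [0,0,0,0,0,0.005,180],
  [0,0,0,0,0,0.005,180],
  [0,0,0,0,0,0.005,180],
  [0,0,0,0,0,0,180],
])

```text
time_s: 26.2
tcp_pos: [0.4933, 0.2726, 0.1594]
orientation: [-0.047, 0.999, -0.0, -0.0]
wrist_force: [-0.7, 0.1, -2.7]
opening: 0.0434
```

```bash
python3 al.py w16.png
```

```text
tcp [0.49331022 0.27255577 0.15942628] F [-0.7  0.1 -2.7] t 26.2 toolZ [-3.e-04 -1.e-04 -1.e+00]
sleeve top 4363 0.0417752656011077 ((0.4937458336353302, 0.27386417984962463), (0.044082678854465485, 0.048799045383930206), 13.229209899902344)
wall 4652 [ 0.4947  0.273  -0.0014  0.004 ] 0.0002118716480467575
chrome top 2164 [0.4621 0.2415 0.076 ] [0.512  0.3048 0.0823] ((0.4859134554862976, 0.2724858522415161), (0.047644369304180145, 0.0630708634853363), 5.080254077911377)
spindle 204 [0.472  0.2511 0.1019] [0.4908 0.2925 0.112 ] ((0.4798665940761566, 0.2705870270729065), (0.0155904246494174, 0.04191716015338898), 8.851712226867676)
foot 4765 [0.4081 0.1853 0.012 ] [0.5452 0.358  0.018 ] ((0.49424824118614197, 0.2724471688270569), (0.13046795129776, 0.12949910759925842), 59.52621078491211)
shift to axis [-0.0011 -0.0004 -0.    ]
```

Call:
arm_command([
  [0,0,0,-0.0003,-0.0005,0.005,180],
  [0,0,0,0,0,0.006,180],
  [0,0,0,0,0,0.005,180],
  [0,0,0,0,0,0.002,180],
  [0,0,0,0,0,0,180],
])

```text
time_s: 26.88
tcp_pos: [0.4937, 0.2721, 0.1414]
orientation: [-0.047, 0.999, -0.0, -0.0]
wrist_force: [-0.0, 0.3, -2.7]
opening: 0.0433
```

Call:
arm_command([
  [0,0,0,0,0,0.001,180],
  [0,0,0,0,0,0.001,180],
  [0,0,0,0,0,0.001,180],
  [0,0,0,0,0,0,180],
])

```text
time_s: 27.38
tcp_pos: [0.4937, 0.2721, 0.1385]
orientation: [-0.047, 0.999, -0.0, -0.0]
wrist_force: [0.1, -0.3, -1.7]
opening: 0.0437
```

Call:
arm_command([
  [0,0,0,0,0,0.0008,180],
  [0,0,0,0,0,0.0005,180],
  [0,0,0,0,0,0,180],
])

```text
time_s: 27.75
tcp_pos: [0.494, 0.2721, 0.1379]
orientation: [-0.047, 0.999, 0.0, 0.0]
wrist_force: [-1.2, -1.0, 5.2]
opening: 0.0436
```

Contact at the expected height (+5 N on the wrist). Releasing gently and rising.

Call:
arm_command([
  [0,0,0,0,0,0,140],
  [0,0,0,0,0,0,80],
  [0,0,0,0,0,0,0],
  [0,0,0,0,0,0,0],
  [0,0,0,0,0,0,0],
  [0,0,0,0,0,0,0],
  [0,0,0,0,0,-0.02,0],
  [0,0,0,0,0,-0.05,0],
  [0,0,0,0,0,-0.05,0],
  [0,0,0,0.03,0,-0.02,0],
  [0,0,0,0.05,-0.02,0,0],
  [0,0,0,0,0,0,0],
])

```text
time_s: 29.25
tcp_pos: [0.4132, 0.2438, 0.2783]
orientation: [-0.047, 0.999, 0.0, 0.0]
wrist_force: [-0.1, -0.2, -0.6]
opening: 0.0853
```

```bash
python3 - <<'E'
from h import *
from scipy.optimize import least_squares
for n in('wrist','side','top'):
    I,d,c=shot(n,'f_'+n+'.png');P=(wcloud if n=='wrist' else cloud)(c,d);p=P.reshape(-1,3)
    near=np.hypot(p[:,0]-.494,p[:,1]-.272)
    for k,lo,hi,rr in(('sleeve top',.174,.185,.03),('chrome top',.076,.083,.04),('wide top',.036,.042,.07)):
        q=p[(p[:,2]>lo)&(p[:,2]<hi)&(near<rr)]
        if len(q)>5:print(n,k,len(q),np.median(q[:,2]).round(4),cv2.minAreaRect(q[:,:2].astype(np.float32)))
    w0=p[(near<.035)&(p[:,2]>.095)&(p[:,2]<.172)]
    def f(a):
        x=np.array([a[2],a[3],1]);x/=np.linalg.norm(x); w=w0-np.array([a[0],a[1],.13]); w=w-np.outer(w@x,x); return np.linalg.norm(w,axis=1)-.022
    a=least_squares(f,[.494,.272,0,0],loss='soft_l1',f_scale=.001);print(n,'wall',len(w0),a.x.round(4),np.median(abs(a.fun)))
s=arm.state();print(s['tcp_pos'],s['time_s'],s['wrist_force'].round(1))
a=cv2.imread('pics/f_side.png')[80:230,190:390];cv2.imwrite('pics/f_sidec.png',cv2.resize(a,None,fx=4,fy=4,interpolation=cv2.INTER_CUBIC))
E
```

```text
wrist sleeve top 959 0.1796 ((0.4942663013935089, 0.27196693420410156), (0.042941540479660034, 0.04415423050522804), 77.40430450439453)
wrist chrome top 761 0.08 ((0.4868846833705902, 0.271456778049469), (0.05015585571527481, 0.0635279193520546), 10.560365676879883)
wrist wide top 2352 0.04 ((0.49056893587112427, 0.2708585858345032), (0.09990337491035461, 0.1096351146697998), 12.381627082824707)
wrist wall 1770 [ 0.4951  0.2722 -0.0303 -0.0079] 0.0010774254268778542
side sleeve top 60 0.1761 ((0.49440687894821167, 0.26925739645957947), (0.04929756000638008, 0.03916370868682861), 80.81268310546875)
side chrome top 64 0.0779 ((0.49212440848350525, 0.262212872505188), (0.05054296925663948, 0.05811156705021858), 79.70968627929688)
side wide top 185 0.0373 ((0.4923350512981415, 0.25810086727142334), (0.09206701815128326, 0.10338705033063889), 81.24507141113281)
side wall 398 [ 0.4945  0.2691  0.0092 -0.0101] 0.001227316513737333
top sleeve top 179 0.1793 ((0.4942694902420044, 0.2712072432041168), (0.043024856597185135, 0.041794221848249435), 73.9857406616211)
top chrome top 176 0.0797 ((0.4940975308418274, 0.26604971289634705), (0.049994781613349915, 0.06157763674855232), 88.94790649414062)
top wide top 661 0.0394 ((0.4946911334991455, 0.26741278171539307), (0.10891276597976685, 0.09971389919519424), 5.307811737060547)
top wall 308 [ 0.4943  0.2708 -0.0025 -0.0288] 0.0023441463872979837
[0.41645565 0.24491134 0.27755287] 29.4 [-0.6 -0.4 -0.6]
```

View pics/f_wrist.png

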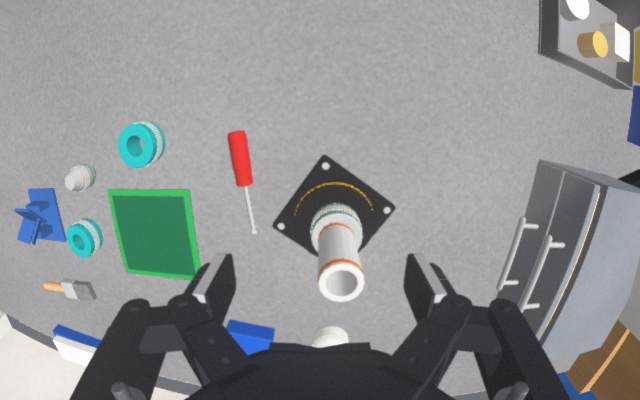

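View pics/f_sidec.png

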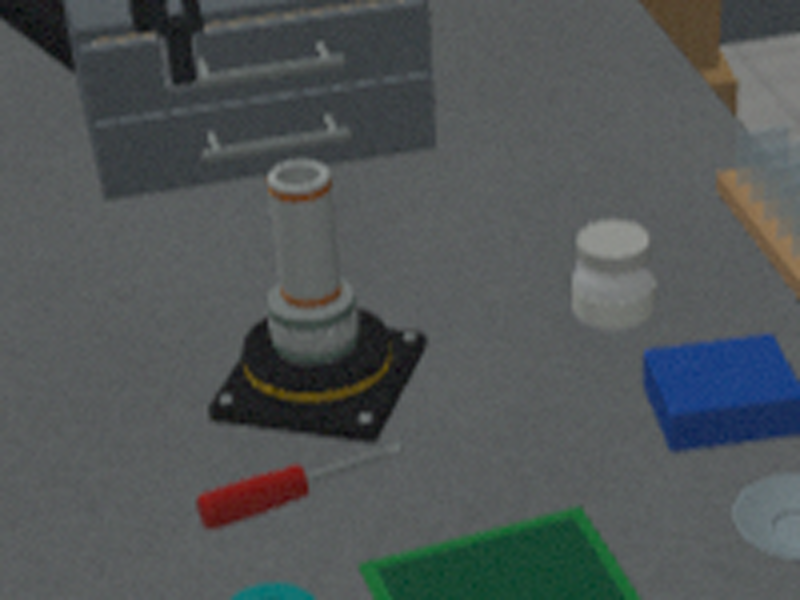

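The side crop shows the sleeve standing straight at (300,235) on the chrome ring and wide ring. Heights are 0.180, 0.080 and 0.040, and the sleeve top is on the axis within 1 mm.

```bash
python3 -c "
from cell import arm
print(arm.close_job())"
```

```text
the job is handed in; nothing more can be done
None
```

The stack is rebuilt on the pillar and the job was handed in at about 29 s of the 72 s allowed; no verdict was reported. I lowered the chrome ring onto the wide ring until it touched and let go. I then lifted the sleeve out of its rest, stood it upright on the green pad and released it. Last, I took it again from above and lowered it down the spindle until it touched the chrome ring.

**Last checks:**
- **Heights:** in the wrist view the tops are 0.180 m (sleeve), 0.080 m (chrome ring) and 0.040 m (wide ring), against 0.179, 0.079 and 0.039 m expected.
- **Centring:** the sleeve's top is within about 1 mm of the spindle axis in the wrist and top views. The chrome ring measured within about 1 mm when it was seated.
- **Clearance:** the gripper is open and clear of everything, and the bystanders I can see in the last wrist picture appear not to have moved.

**Disagreements:**
- **Side camera:** it read 1 to 3.5 mm lower than the wrist camera in height and, at the start, about 6 mm off in y. I put this down to its calibration and relied on the wrist and top cameras.
- **Sleeve tilt:** the final fits of the sleeve's wall were noisy, giving tilts of about 0.01 to 0.03 rad. With it in the gripper just before release, a clean fit gave 0.004 rad, and it looks straight in the side picture.

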